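# Stand the blue T-handled key plumb in its socket

## Task

Take the blue T-handled key out of the cradle by the two ends of its crossbar, lift it clear, ease your grip so that the shank swings down and hangs plumb, and grip it firmly again. Then lower it foot first to the bottom of the blue-ringed socket before letting go, so that it stands there upright and still. Leave the red key lying in the cradle.

Things in the scene. Friction and masses are not known exactly. Their poses are not given: they have to be found in the camera images.
- blue_key: T-handled key, 0.15 kg: blue crossbar 44 mm long, 8 mm square; round shank 18 mm; dark steel foot 28 mm square, 30 mm long. Origin: bar centre; y along bar, +x from foot to bar (up when it hangs); foot's flat end at x = -160 mm, balance point -124 mm. Gripped on the bar's end faces, 50 N carries it level; at 10 N it swings down about the bar in 1 s; then 4 N settles it plumb; 3 N may drop it.
- red_key: The same key with a red crossbar, lying parallel in the other lane of the cradle (which lane is which varies). To be left there. Origin and axes as for the blue one.
- blue_socket: Upright round dark wood socket with a blue ring on its rim, fixed: 76 mm outside diameter, 60 mm high; round well 58 mm wide, its floor 8 mm above the table. Origin: centre of its underside, z up. With the key standing in it the crossbar's centre is 168 mm above the table. A like socket with a red ring stands near it: not that one.
- cradle: Fixed wooden cradle holding both keys level, shanks along its x axis, in two notched ribs 46 mm high, lanes 110 mm apart (y = +55 and -55 mm). Foot board 135 by 170 mm. Origin: on its underside, midway between the lanes, 40 mm from the board's +x edge. The crossbars overhang its +x end, level, centres at x = 67.5 mm, 45 mm above the table, free space for fingers at both ends; lift straight up.
There are look-alikes about, which are no part of the job. Leave any orange or pink look-alike of the blue_key alone. What is shaped like the blue_socket but pink or purple is not meant.

How it is judged:
By the outcome, as a careful person would: the job done as asked, in the order asked, and still so for the second after the job is handed in, with the robot touching nothing.
It also fails if it takes over 54 s, if anything falls off the work surface, if the arm or the gripper's body presses on something with over 40 N, if the wrist force passes 120 N, or if a joint passes its speed limit or range.

## Robot

A 6-joint arm with a two-finger parallel gripper is mounted at the origin on the work surface. World frame = base frame: x ahead of the robot, y to its left, z up, the work surface at z = 0. Lengths are in mm, angles in rad, forces in N, time in s.
With the tool pointing down it reaches from about 325 to 900 mm from the base axis. Payload 6.1 kg.
Tool frame: the origin (TCP) lies on the centre line of the jaws, within the pads' length; the fingertips stand 25 mm ahead of it and the grasp point (between the pads) lies 6 mm ahead of it; z points along the fingers, y is the line along which they close (so a half turn about z gives the same grasp; the last joint's range is limited). The gripper opens to 87 mm and grips with 3 to 60 N. Pads are 19 mm wide; open, the fingers measure 117 mm over their backs; the gripper's body (75 mm by 190 mm) begins 51 mm behind the grasp point.
Start: joints at [-1.245, 0.22, 1.526, -0, 1.395, -0.126], TCP at [272.858, -562.285, 247.538] pointing down, gripper open.
Joint ranges: [-2.98, 2.98], [-0.91, 2.08], [0.09, 2.57], [-1.24, 4.39], [0.2, 2.65], [-2.68, 2.68]. Speed limits (rad/s): [2.57, 2.57, 3.01, 3.14, 3.14, 3.14].

## Interface

Orientations are given as a rotation vector (axis times angle).
In Python, from bench import * gives the robot as it stands.
- The arm moves only by the tool send_rows, never from a script. Its argument "motion" is a list of rows, each an object of numbers: "grip": the opening, from 0 (shut) to 1 (fully open); "dx", "dy", "dz": the shift along the tool's x, y, z in cm; "turn": the turn about the tool's z in units of 8 degrees (1.0 is 8 degrees). In form: [{"grip": .., "dx": .., "dy": .., "dz": .., "turn": ..}, ...]. A call has 1 to 5 rows; each row shifts and turns the commanded pose from where the row before left it, along the tool's axes as they then stand; what a row does not reach is not made up. A row lasts 1/8 s, in which the tool goes at most 62.5 mm and 10.7 degrees, less where a joint would pass 70% of its speed; a pose out of reach is approached as far as the arm can. A call is refused whole if a number of a shift passes 6.25 or a number of a turn 1, either way. A call with a gripper value outside its range is refused whole. The fingers move at their own pace and stop on an object; "grip_force" is the grip in N (left out, the last holds). Time passes only in rows, so rows that do not move let the fingers close. It gives the time, the measured TCP pose, the force, the opening and the grip force at its end, in the units of the state.
- sense(): the state, without advancing time (a new reading comes with each control period).
- snapshot(name): name is "scene" or "top" or "wrist"; returns a dict with "color" (420x560x3 uint8, red, green, blue), "depth" (420x560 float32, mm along the optical axis (not along the pixel's ray), 0 where there is no reading), "K" (3x3 intrinsics, pixels), "D" ([k1, k2, p1, p2, k3] as OpenCV has them; the pictures are not rectified), "origin" and "orientation" of the camera in the world; the wrist camera has in their place "mount" (4x4, takes a point from camera to tool coordinates, whose origin is the TCP and whose axes are the flange's). Camera axes: x right, y up, looking along -z (the intrinsics and any distortion apply to the point x, -y, -z); pixel columns grow to the right and rows downward; lengths in mm; the calibration is good to about 2 mm. A picture is of the moment at which its call begins: read the wrist's pose just before it.
- close_job(): hands the job in; it is judged then, once.
The state is a dict: "t": time; "q": joint angles; "joint_velocities": joint speeds; "joint_efforts": joint torques, N m; "tool_pos": TCP position; "tool_rot": TCP orientation; "ft_force": force on the tool from outside, world axes, zero at the start; "torque": the same for the moment, N m; "finger_gap": finger opening in mm; "finger_force": force on a finger pad.
Only numpy, scipy, OpenCV 4.12 (cv2) and the standard library are available. Lean on these libraries where they do the work, as an engineer would, in place of code of your own. Each camera call takes 0.05 s, during which the arm holds its last target. There are 200 camera calls.

## Working session

There is one attempt and no reset: what is moved stays moved. The work goes in short steps, Python scripts to look and compute and a tool call to move; the robot and the scene stay as the last step left them, time stands still between calls to the robot, and variables do not carry over. Pictures are saved under pics/ and viewed, at most 10 in all, crops included, and the job is handed in when it is done.

Besides the shell and the picture viewer there is one more tool, called after "Emit:" by a JSON object that holds its "api" and its "payload". send_rows: Moves the arm, as the interface text tells. Its arguments: {"type":"object","properties":{"motion":{"type":"array","items":{"type":"object","properties":{"grip":{"type":"number"},"dx":{"type":"number"},"dy":{"type":"number"},"dz":{"type":"number"},"turn":{"type":"number"}}}},"grip_force":{"type":"number"}},"required":["motion"]}

```bash
mkdir -p pics
cat > h.py <<'E'
from bench import *
import numpy as np, cv2
from scipy.spatial.transform import Rotation as R
def pose(s,st=None):
    if "mount" in s:
        T=np.eye(4);T[:3,:3]=R.from_rotvec(st["tool_rot"]).as_matrix();T[:3,3]=st["tool_pos"]
        return T@np.array(s["mount"])
    T=np.eye(4);o=np.array(s["orientation"],float)
    T[:3,:3]=R.from_rotvec(o).as_matrix() if o.size==3 else o
    T[:3,3]=s["origin"];return T
def ray(s,T,u,v):
    p=cv2.undistortPoints(np.array([[[u,v]]],float),np.array(s["K"]),np.array(s["D"]))[0,0]
    return T[:3,3],T[:3,:3]@np.array([p[0],-p[1],-1])
def atz(s,T,u,v,z):
    o,d=ray(s,T,u,v);return o+d*(z-o[2])/d[2]
def atd(s,T,u,v):
    o,d=ray(s,T,u,v);return o+d*s["depth"][int(round(v)),int(round(u))]
def save(n,im,k=1):
    cv2.imwrite("pics/"+n,cv2.resize(im,None,fx=k,fy=k,interpolation=cv2.INTER_CUBIC)[...,::-1])
E
python3 - <<'E'
from h import *
import pickle
st=sense();print(st)
for n in("top","scene","wrist"):
    s=snapshot(n);pickle.dump((st,s),open(n+"0.pkl","wb"));save(n+"0.png",s["color"])
    print(n,{k:v for k,v in s.items() if k not in("color","depth")}, (s["depth"]>0).mean())
E
```

```text
{'t': 0.0, 'q': array([-1.24513548e+00,  2.21247325e-01,  1.52763519e+00,  1.65167573e-05,
        1.39468013e+00, -1.26108749e-01]), 'joint_velocities': array([-9.92827837e-04, -4.92073644e-05, -4.33655053e-04,  3.59425476e-04,
        2.11003545e-03, -7.00932902e-04]), 'joint_efforts': array([-1.08521068e-03, -4.94611716e+01, -3.87377322e+01,  6.97184494e-02,
        5.71423292e-02, -1.23633085e-04]), 'tool_pos': array([ 272.65859489, -561.74652342,  246.41132638]), 'tool_rot': array([-3.05987367e+00, -7.03174810e-01,  2.82652853e-04]), 'ft_force': array([ 0.04582086,  0.98691441, -0.11482092]), 'torque': array([-2.18861612e-03, -5.88127818e-05,  3.60994741e-02]), 'finger_force': 0.0, 'finger_gap': 86.88691957764242}
top {'K': array([[413.30013118,   0.        , 279.84170699],
       [  0.        , 413.30013118, 204.31375118],
       [  0.        ,   0.        ,   1.        ]]), 'D': array([0.00966866, 0.        , 0.        , 0.        , 0.        ]), 'origin': array([434.7107822 ,  82.25808276, 876.0720275 ]), 'orientation': array([ 0.08838844, -0.10251752, -1.59238836])} 0.996313
[... 315 characters left out ...]
79]), 'orientation': array([0.77834144, 0.47932404, 1.01902001])} 0.9958460884353741
wrist {'K': array([[313.20057478,   0.        , 280.05404774],
       [  0.        , 313.20057478, 209.07938543],
       [  0.        ,   0.        ,   1.        ]]), 'D': array([-0.00332874,  0.        ,  0.        ,  0.        ,  0.        ]), 'mount': array([[ 5.58034589e-05,  9.51705581e-01,  3.07012189e-01,
         8.49549036e+01],
       [ 9.99998912e-01, -5.05659831e-04,  1.38572962e-03,
        -3.65969785e-01],
       [ 1.47405035e-03,  3.07011777e-01, -9.51704574e-01,
        -1.37411791e+02],
       [ 0.00000000e+00,  0.00000000e+00,  0.00000000e+00,
         1.00000000e+00]])} 0.9962159863945578
```

View pics/top0.png

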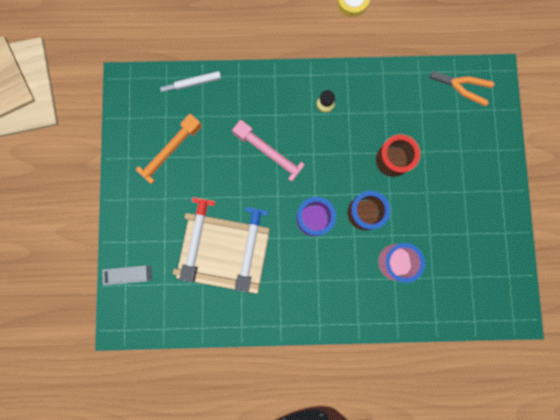

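View pics/scene0.png

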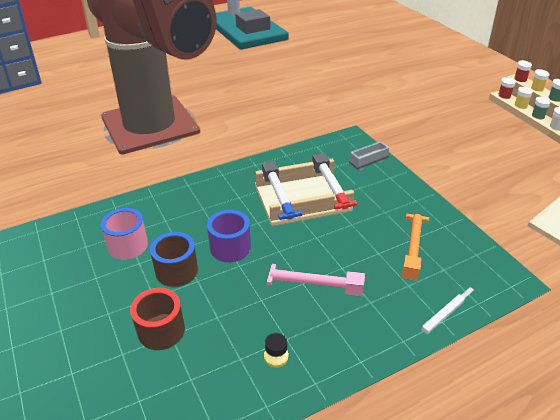

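The top picture shows these candidates:
- **Keys:** blue key with its bar at (256,212), red key at (203,202), orange look-alike at (165,150) and pink look-alike at (268,150).
- **Sockets:** dark wood with a blue ring at (370,210), purple at (316,216), pink at (402,262) and red-ringed at (400,154).

I choose the key at (256,212) and the socket at (370,210), and check both in a close crop.

Run:
```python
from h import *
import pickle
a=pickle.load(open("top0.pkl","rb"))[1];b=pickle.load(open("scene0.pkl","rb"))[1]
c1=cv2.resize(a["color"][180:300,170:290],(390,390),interpolation=cv2.INTER_CUBIC)   #3.25
c2=cv2.resize(a["color"][170:290,290:410],(390,390),interpolation=cv2.INTER_CUBIC)
save("crop1.png",np.hstack([c1,c2]))
def centroid(s,x0,y0,x1,y1,nm):
    hsv=cv2.cvtColor(s["color"],cv2.COLOR_RGB2HSV)
    m=np.zeros(hsv.shape[:2],bool);m[y0:y1,x0:x1]=1
    m&=(hsv[...,0]>103)&(hsv[...,0]<125)&(hsv[...,1]>140)&(hsv[...,2]>70)
    v,u=np.nonzero(m);print(nm,len(u),u.mean(),v.mean(),u.min(),u.max(),v.min(),v.max())
    T=pose(s)
    P=np.array([atd(s,T,x,y) for x,y in zip(u,v)]);print("  med",np.median(P,0),"min",P.min(0),"max",P.max(0))
    if "sock" in nm:
        (cx,cy),ax,an=cv2.fitEllipse(cv2.convexHull(np.stack([u,v],1).astype(np.int32)))
        print("  ell",cx,cy,ax,"z60:",atz(s,T,cx,cy,60)); return cx,cy
    else:
        Q=P[P[:,2]>35]; r=cv2.minAreaRect(Q[:,:2].astype(np.float32));print("  rect",r,"n",len(Q)); return u.mean(),v.mean()
def tri(p,q):
    o1,d1=ray(a,pose(a),*p);o2,d2=ray(b,pose(b),*q)
    d1/=np.linalg.norm(d1);d2/=np.linalg.norm(d2)
    t=np.linalg.lstsq(np.stack([d1,-d2],1),o2-o1,rcond=None)[0]
    x,y=o1+t[0]*d1,o2+t[1]*d2;print("TRI",(x+y)/2,"miss",np.linalg.norm(x-y))
p=centroid(a,240,200,272,225,"bar top");q=centroid(b,272,198,306,222,"bar scene");tri(p,q)
p=centroid(a,348,188,392,232,"sock top");q=centroid(b,148,230,202,288,"sock scene");tri(p,q)
```

```text
bar top 176 255.7443181818182 214.69886363636363 246 267 208 224
  med [516.78671053 123.65145765  50.15088685] min [496.61096059  99.86061051  -1.33753838] max [534.88344712 142.16544883  55.84862773]
  rect ((512.3819580078125, 123.63150787353516), (42.80842971801758, 29.328624725341797), 77.40970611572266) n 174
bar scene 214 288.6542056074766 211.88785046728972 279 301 203 219
  med [522.75118259 121.87380086  50.61289373] min [ 496.77898475 -239.04921848   38.19203157] max [1179.77555272  143.26837646  688.41279379]
  rect ((835.1031494140625, -60.16535949707031), (40.76387023925781, 775.5847778320312), 59.56218719482422) n 214
TRI [515.87503161 123.22715624  47.43988423] miss 1.3944547895367083
sock top 484 370.47520661157023 209.63842975206612 351 389 191 229
  med [ 519.30347473 -106.47526467   60.67605958] min [ 434.7107822  -158.84385249   -3.807122  ] max [556.92344469  82.25808276 876.0720275 ]
  ell 370.2436828613281 209.7744140625 (37.70946502685547, 38.271175384521484) z60: [ 518.85565202 -105.71705182   60.        ]
sock scene 480 172.26458333333332 247.43958333333333 150 194 232 262
  med [ 522.62508268 -104.53211278   62.50984786] min [ 468.71554569 -239.04921848    1.87771161] max [1179.77555272  -52.2319437   688.41279379]
  ell 171.93214416503906 247.31460571289062 (30.719284057617188, 44.716854095458984) z60: [ 519.14198109 -104.80206258   60.        ]
TRI [ 519.00244599 -105.2403334    60.10813421] miss 0.9419856234429201
```

View pics/crop1.png

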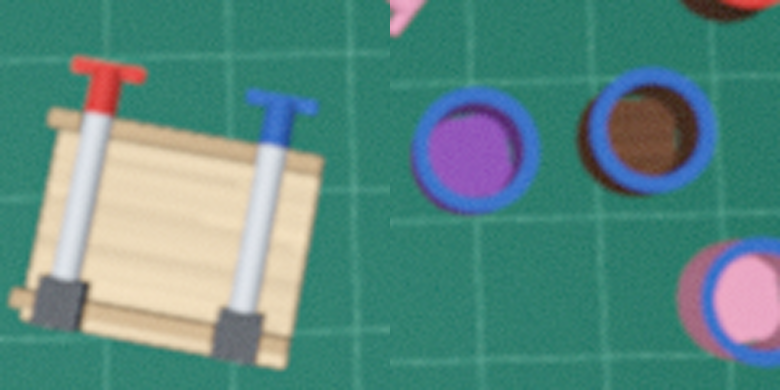

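The crop confirms the choice: the blue key's bar runs from crop (248,96) to (318,107), and the socket with the dark wood well is at crop (652,130). Next I work out the bar pose and the move.

Run:
```python
from h import *
import pickle
st,a=pickle.load(open("top0.pkl","rb"));T=pose(a)
f=lambda x,y,z:atz(a,T,170+x/3.25-.35,180+y/3.25-.35,z)
e1,e2=f(248,96,49),f(318,107,49);print(e1,e2,(e1+e2)/2,np.linalg.norm(e1-e2),"bar yaw",np.degrees(np.arctan2(*(e1-e2)[1::-1])))
fo=f(237,337,60);ba=(e1+e2)/2;print(fo,"shank yaw",np.degrees(np.arctan2(*(ba-fo)[1::-1])))
M=R.from_rotvec(st["tool_rot"]).as_matrix();print(M.round(3))
d=np.array([ba[0],ba[1],250])-st["tool_pos"];print("d world",d,"tool",M.T@d, "sock z depth")
```

```text
[527.02261671 141.99874481  49.        ] [519.16568557  98.83182508  49.        ] [523.09415114 120.41528494  49.        ] 43.87612478842822 bar yaw 79.68436094668357
[381.11269193 149.81540549  60.        ] shank yaw -11.698906418552234
[[ 0.9    0.437 -0.001]
 [ 0.437 -0.9    0.002]
 [ 0.    -0.002 -1.   ]]
d world [250.43555625 682.16180836   3.58867362] tool [ 523.11357337 -504.40230767   -2.46588064] sock z depth
```

Emit:
{"api": "send_rows", "payload": {"motion": [{"grip":1,"dx":4.3,"dy":-4.2},{"grip":1,"dx":4.3,"dy":-4.2},{"grip":1,"dx":4.3,"dy":-4.2},{"grip":1,"dx":4.3,"dy":-4.2},{"grip":1,"dx":4.3,"dy":-4.2}], "grip_force": 50}}

```text
validation failed for argument at $.mo...
```

Emit:
{"api": "send_rows", "payload": {"motion": [{"grip":1,"dx":4.3,"dy":-4.2},{"grip":1,"dx":4.3,"dy":-4.2},{"grip":1,"dx":4.3,"dy":-4.2},{"grip":1,"dx":4.3,"dy":-4.2},{"grip":1,"dx":4.3,"dy":-4.2}]}}

```text
validation failed for argument at $.mo...
```

Emit:
{"api": "send_rows", "payload": {"motion": [{"grip":1,"dx":4.6,"dy":-4.2},{"grip":1,"dx":4.6,"dy":-4.2},{"grip":1,"turn":0.9},{"grip":1,"turn":0.9},{"grip":1,"turn":0.9}]}}

```text
validation failed for argument at $.mo...
```

Emit:
{"api": "send_rows", "payload": {"motion": [{"grip":1,"turn":0.9},{"grip":1,"turn":0.9},{"grip":1},{"grip":1}]}}

```text
validation failed for argument at $.mo...
```

```bash
cat > look.py <<'E'
from h import *
import pickle,sys
n=sys.argv[1]
st=sense();s=snapshot("wrist");pickle.dump((st,s),open(n+".pkl","wb"));save(n+".png",s["color"],1.4)
M=R.from_rotvec(st["tool_rot"]).as_matrix()
print(st["t"],st["tool_pos"],"yaw",np.degrees(np.arctan2(M[1,0],M[0,0])),"z",M[:,2].round(4),"gap",st["finger_gap"],st["ft_force"])
E
python3 look.py w1
```

```text
0.15 [ 272.722991   -561.87251639  246.69143046] yaw 25.882288678382352 z [-5.0e-04  1.4e-03 -1.0e+00] gap 86.97629866050153 [ 0.15322532 -0.61640145  0.85990022]
```

View pics/w1.png

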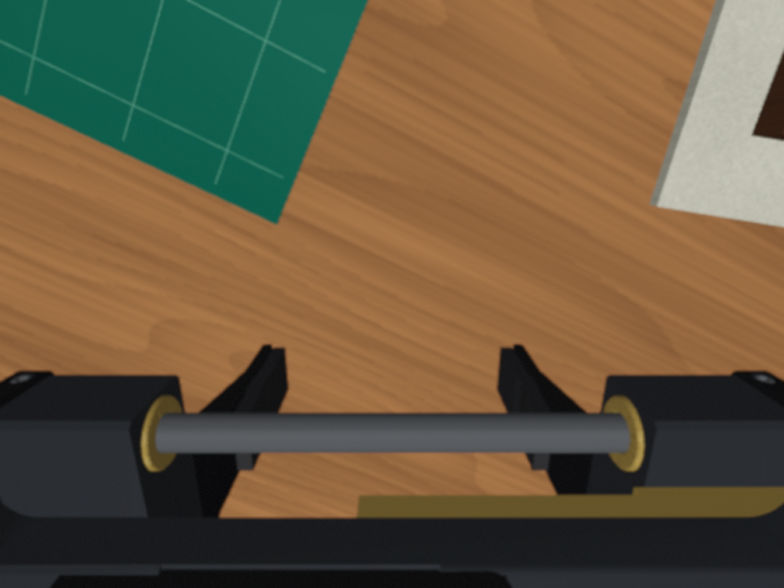

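The moves were refused because every row needs all five fields, so the arm is still at the start. The picture shows only the mat corner at (278,222) and the gripper.

Emit:
{"api": "send_rows", "payload": {"motion": [{"grip":1,"dx":4.3,"dy":-4.2,"dz":0,"turn":0},{"grip":1,"dx":4.3,"dy":-4.2,"dz":0,"turn":0},{"grip":1,"dx":4.3,"dy":-4.2,"dz":0,"turn":0},{"grip":1,"dx":4.3,"dy":-4.2,"dz":0,"turn":0},{"grip":1,"dx":4.3,"dy":-4.2,"dz":0,"turn":0}], "grip_force": 50}}

```text
t: 0.82
tool_pos: [374.9, -277.6, 247.5]
tool_rot: [3.062, 0.703, 0.001]
ft_force: [1.6, 0.5, -0.6]
finger_gap: 87.0
finger_force: 0.0
```

Emit:
{"api": "send_rows", "payload": {"motion": [{"grip":1,"dx":4.3,"dy":-4.2,"dz":0,"turn":0},{"grip":1,"dx":4.3,"dy":-4.2,"dz":0,"turn":0},{"grip":1,"dx":4.3,"dy":-4.2,"dz":0,"turn":0},{"grip":1,"dx":4.3,"dy":-4.2,"dz":0,"turn":0},{"grip":1,"dx":4.3,"dy":-4.2,"dz":0,"turn":0}]}}

```text
t: 1.45
tool_pos: [476.7, 5.3, 247.8]
tool_rot: [3.061, 0.704, 0.001]
ft_force: [1.0, 0.2, -0.5]
finger_gap: 87.2
finger_force: 0.0
```

Emit:
{"api": "send_rows", "payload": {"motion": [{"grip":1,"dx":4.6,"dy":-4.2,"dz":0,"turn":0},{"grip":1,"dx":4.6,"dy":-4.2,"dz":0,"turn":0},{"grip":1,"dx":0,"dy":0,"dz":0,"turn":0.9},{"grip":1,"dx":0,"dy":0,"dz":0,"turn":0.9},{"grip":1,"dx":0,"dy":0,"dz":0,"turn":0.9}]}}

```text
t: 2.08
tool_pos: [522.2, 119.4, 247.2]
tool_rot: [3.14, 0.112, -0.001]
ft_force: [-0.3, 0.3, 0.7]
finger_gap: 87.3
finger_force: 0.0
```

Emit:
{"api": "send_rows", "payload": {"motion": [{"grip":1,"dx":0,"dy":0,"dz":0,"turn":0.9},{"grip":1,"dx":0,"dy":0,"dz":0,"turn":0.9},{"grip":1,"dx":0,"dy":0,"dz":0,"turn":0},{"grip":1,"dx":0,"dy":0,"dz":0,"turn":0}]}}

```text
t: 2.58
tool_pos: [522.4, 119.0, 247.4]
tool_rot: [3.13, -0.273, -0.0]
ft_force: [-0.6, 0.1, 0.4]
finger_gap: 87.2
finger_force: 0.0
```

```bash
python3 look.py w2
```

```text
2.575 [522.36847251 119.04682425 247.42705935] yaw -9.97522437324066 z [-2.e-04  0.e+00 -1.e+00] gap 87.16150780963049 [-0.64118653  0.11626249  0.35841433]
```

View pics/w2.png

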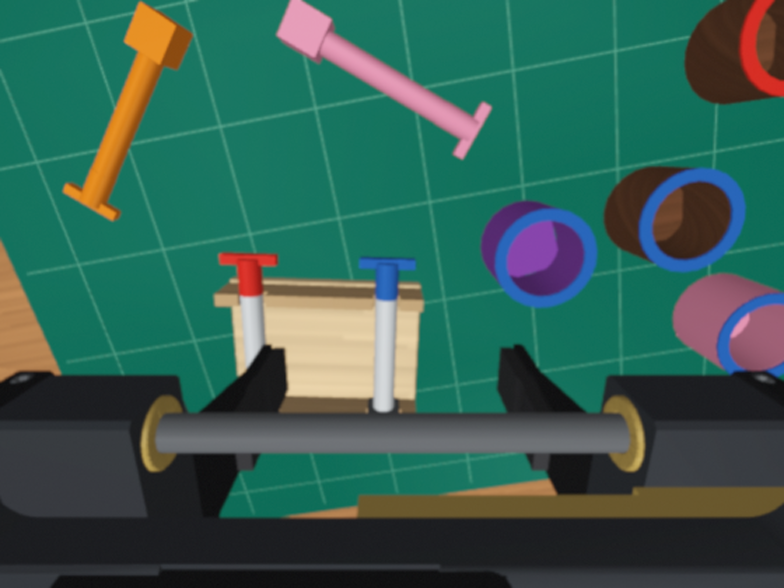

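The wrist picture shows the blue bar from (360,262) to (415,265), nearly square to the tool, and the dark blue-ringed socket's rim at (692,219). I triangulate the bar against the top view.

Run:
```python
from h import *
import pickle
st,w=pickle.load(open("w2.pkl","rb"));_,a=pickle.load(open("top0.pkl","rb"))
Tw,Ta=pose(w,st),pose(a)
def tri(p,q):
    o1,d1=ray(w,Tw,*p);o2,d2=ray(a,Ta,*q)
    d1/=np.linalg.norm(d1);d2/=np.linalg.norm(d2)
    t=np.linalg.lstsq(np.stack([d1,-d2],1),o2-o1,rcond=None)[0]
    x,y=o1+t[0]*d1,o2+t[1]*d2;print("TRI",((x+y)/2).round(1),"miss",np.linalg.norm(x-y).round(2));return (x+y)/2
c=lambda x,y:(x/1.4-.15,y/1.4-.15)
g=lambda x,y:(170+x/3.25-.35,180+y/3.25-.35)
tri(c(360,263.5),g(248,96));tri(c(415,264.5),g(318,107));b=tri(c(387.5,264),g(283,101.5))
for z in(45,49):
  e1,e2=atz(w,Tw,*c(360,263),z),atz(w,Tw,*c(415,264.5),z);print(z,e1,e2,(e1+e2)/2,np.linalg.norm(e1-e2),np.degrees(np.arctan2(*(e1-e2)[1::-1])))
# shank dir
s1=atz(w,Tw,*c(386.5,290),54);s2=atz(w,Tw,*c(383.5,400),54);print("shank yaw",np.degrees(np.arctan2(*(s1-s2)[1::-1])))
print("depth bar",[atd(w,Tw,*c(x,264)).round(1) for x in(366,376,387,398,409)])
# socket rim in wrist
hsv=cv2.cvtColor(w["color"],cv2.COLOR_RGB2HSV);m=np.zeros(hsv.shape[:2],bool);m[115:200,450:540]=1
m&=(hsv[...,0]>103)&(hsv[...,0]<125)&(hsv[...,1]>140)&(hsv[...,2]>70);v,u=np.nonzero(m)
(cx,cy),ax,an=cv2.fitEllipse(cv2.convexHull(np.stack([u,v],1).astype(np.int32)));print(cx,cy,ax)
tri((cx,cy),(370.24,209.77));print(atz(w,Tw,cx,cy,60))
M=R.from_rotvec(st["tool_rot"]).as_matrix();print("to bar, tool",M.T@(b-st["tool_pos"]))
```

```text
TRI [527.2 143.3  49.2] miss 2.69
TRI [519.1 100.5  48.8] miss 3.3
TRI [523.1 121.9  49.1] miss 3.0
45 [526.75797144 145.08370582  45.        ] [517.96299331 102.10061971  45.        ] [522.36048237 123.59216277  45.        ] 43.87365191429124 78.43605233513468
49 [527.68961077 144.60784733  49.        ] [518.99815683 102.13070782  49.        ] [523.3438838  123.36927757  49.        ] 43.35722260666621 78.43605233513482
shank yaw -11.694795010649246
depth bar [array([526.2, 140. ,  49.7]), array([524.8, 132.3,  49.2]), array([523.4, 123.8,  49.6]), array([521.9, 115.2,  49.6]), array([520.3, 106.7,  49.2])]
493.5195007324219 156.41290283203125 (66.88331604003906, 81.6884536743164)
TRI [ 519.4 -106.8   55.8] miss 0.35
[ 520.64310508 -104.23962938   60.        ]
to bar, tool [  0.29867143  -2.95603307 198.37246962]
```

Emit:
{"api": "send_rows", "payload": {"motion": [{"grip":1,"dx":0.05,"dy":-0.4,"dz":4,"turn":0.2},{"grip":1,"dx":0,"dy":0,"dz":4,"turn":0},{"grip":1,"dx":0,"dy":0,"dz":4,"turn":0},{"grip":1,"dx":0,"dy":0,"dz":3,"turn":0},{"grip":1,"dx":0,"dy":0,"dz":0,"turn":0}]}}

```text
t: 3.25
tool_pos: [521.3, 122.7, 94.9]
tool_rot: [3.124, -0.319, -0.009]
ft_force: [-1.1, 0.0, -0.1]
finger_gap: 87.0
finger_force: 0.0
```

```bash
python3 look.py w3
```

```text
3.25 [521.27156768 122.67158758  94.8793275 ] yaw -11.654227201823016 z [-6.e-03 -5.e-04 -1.e+00] gap 86.98284970362394 [-1.12086326  0.03579833 -0.07865191]
```

View pics/w3.png

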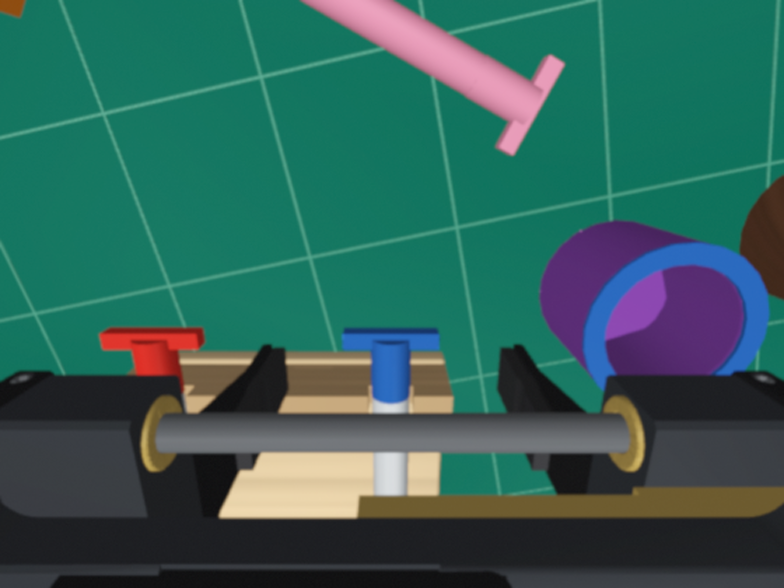

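The bar spans columns 343 to 440 (centre 391.5), and the fingers' midpoint is at about 393, so it is centred. The bar's top face is at row 341. I check the offset along the shank.

Run:
```python
from h import *
import pickle
st,w=pickle.load(open("w3.pkl","rb"));T=pose(w,st);M=R.from_rotvec(st["tool_rot"]).as_matrix()
s=sense();print(s["tool_pos"])
for p in((391.5,342),(391.5,335),(391.5,349)):
  b=atz(w,T,p[0]/1.4-.15,p[1]/1.4-.15,49);print(b,M.T@(b-st["tool_pos"]),atd(w,T,p[0]/1.4-.15,p[1]/1.4-.15))
```

```text
[522.92357049 122.8593908   96.94376354]
[523.0422517  123.08645783  49.        ] [ 1.91504967 -0.84236982 45.86766976] [524.23192875 122.83751634  51.64904976]
[526.44062484 122.38376491  49.        ] [ 5.38525334 -0.84061724 45.84765092] [526.41214853 122.38972666  48.93385371]
[519.6063738  123.79690635  49.        ] [-1.59345162 -0.84414236 45.88790952] [522.15425187 123.26401313  54.44544408]
```

Emit:
{"api": "send_rows", "payload": {"motion": [{"grip":1,"dx":0,"dy":0,"dz":2.5,"turn":0},{"grip":1,"dx":0,"dy":0,"dz":2.1,"turn":0},{"grip":1,"dx":0,"dy":0,"dz":0,"turn":0},{"grip":1,"dx":0,"dy":0,"dz":0,"turn":0}]}}

```text
t: 3.8
tool_pos: [525.1, 123.0, 53.5]
tool_rot: [-3.125, 0.32, -0.005]
ft_force: [0.9, 0.2, 0.2]
finger_gap: 87.3
finger_force: 0.0
```

Emit:
{"api": "send_rows", "payload": {"motion": [{"grip":0.4,"dx":0,"dy":0,"dz":0,"turn":0},{"grip":0.4,"dx":0,"dy":0,"dz":0,"turn":0},{"grip":0.4,"dx":0,"dy":0,"dz":0,"turn":0},{"grip":0.4,"dx":0,"dy":0,"dz":0,"turn":0},{"grip":0.4,"dx":0,"dy":0,"dz":0,"turn":0}], "grip_force": 50}}

```text
t: 4.42
tool_pos: [523.6, 122.9, 51.5]
tool_rot: [3.125, -0.321, -0.0]
ft_force: [-0.6, 0.7, -0.1]
finger_gap: 45.1
finger_force: 0.0
```

Emit:
{"api": "send_rows", "payload": {"motion": [{"grip":0.4,"dx":0,"dy":0,"dz":0,"turn":0},{"grip":0.4,"dx":0,"dy":0,"dz":0,"turn":0},{"grip":0.4,"dx":0,"dy":0,"dz":0,"turn":0},{"grip":0.4,"dx":0,"dy":0,"dz":0,"turn":0}], "grip_force": 50}}

```text
t: 4.92
tool_pos: [523.6, 122.9, 51.5]
tool_rot: [3.125, -0.321, -0.0]
ft_force: [0.3, -0.1, 0.4]
finger_gap: 42.3
finger_force: 50.0
```

Emit:
{"api": "send_rows", "payload": {"motion": [{"grip":0.3,"dx":0,"dy":0,"dz":-1,"turn":0},{"grip":0.3,"dx":0,"dy":0,"dz":-1.5,"turn":0},{"grip":0.3,"dx":0,"dy":0,"dz":-2,"turn":0},{"grip":0.3,"dx":0,"dy":0,"dz":-2.5,"turn":0},{"grip":0.3,"dx":0,"dy":0,"dz":-3,"turn":0}]}}

```text
t: 5.55
tool_pos: [523.6, 122.9, 153.1]
tool_rot: [-3.125, 0.321, -0.001]
ft_force: [0.7, -0.1, -2.8]
finger_gap: 42.4
finger_force: 50.0
```

Emit:
{"api": "send_rows", "payload": {"motion": [{"grip":0.3,"dx":0,"dy":0,"dz":-3,"turn":0},{"grip":0.3,"dx":0,"dy":0,"dz":-3,"turn":0},{"grip":0.3,"dx":0,"dy":0,"dz":-3,"turn":0},{"grip":0.3,"dx":0,"dy":0,"dz":-2,"turn":0},{"grip":0.3,"dx":0,"dy":0,"dz":-1,"turn":0}]}}

```text
t: 6.18
tool_pos: [524.2, 123.0, 274.1]
tool_rot: [-3.125, 0.32, -0.005]
ft_force: [0.3, 0.7, -2.0]
finger_gap: 42.1
finger_force: 50.0
```

```bash
python3 look.py w4; python3 -c "
from h import *
s=snapshot('scene');save('s4.png',s['color'][60:300,160:420],2.3)"
```

```text
6.175 [524.24099186 122.96272432 274.07847842] yaw -11.708311558334968 z [ 3.5e-03  3.0e-04 -1.0e+00] gap 42.08180777761974 [ 0.30152211  0.68705024 -2.00447833]
```

View pics/s4.png

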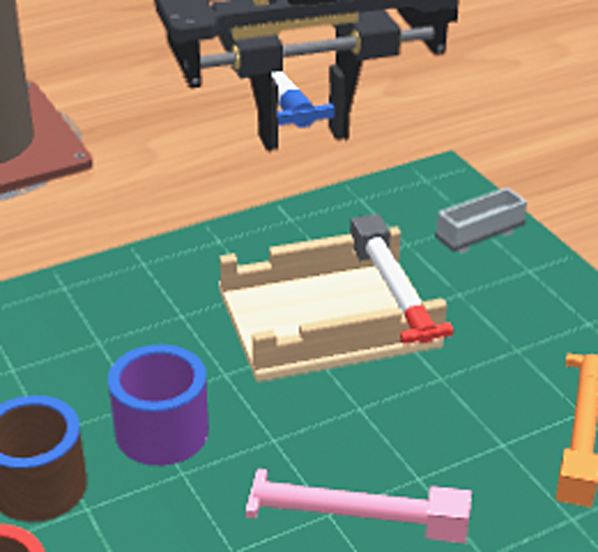

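The key is held level at crop (305,108) and the red key still lies in the cradle. Now I ease the grip to 10 N for the swing.

Emit:
{"api": "send_rows", "payload": {"motion": [{"grip":0.3,"dx":0,"dy":0,"dz":0,"turn":0},{"grip":0.3,"dx":0,"dy":0,"dz":0,"turn":0},{"grip":0.3,"dx":0,"dy":0,"dz":0,"turn":0},{"grip":0.3,"dx":0,"dy":0,"dz":0,"turn":0},{"grip":0.3,"dx":0,"dy":0,"dz":0,"turn":0}], "grip_force": 10}}

```text
t: 6.9
tool_pos: [523.5, 122.9, 271.4]
tool_rot: [-3.125, 0.321, 0.001]
ft_force: [-0.7, 0.1, -2.1]
finger_gap: 43.7
finger_force: 10.0
```

Emit:
{"api": "send_rows", "payload": {"motion": [{"grip":0.3,"dx":0,"dy":0,"dz":0,"turn":0},{"grip":0.3,"dx":0,"dy":0,"dz":0,"turn":0},{"grip":0.3,"dx":0,"dy":0,"dz":0,"turn":0},{"grip":0.3,"dx":0,"dy":0,"dz":0,"turn":0},{"grip":0.3,"dx":0,"dy":0,"dz":0,"turn":0}], "grip_force": 10}}

```text
t: 7.52
tool_pos: [523.6, 122.9, 271.6]
tool_rot: [-3.125, 0.321, -0.0]
ft_force: [0.0, 0.1, -1.7]
finger_gap: 43.9
finger_force: 10.0
```

Emit:
{"api": "send_rows", "payload": {"motion": [{"grip":0.3,"dx":0,"dy":0,"dz":0,"turn":0},{"grip":0.3,"dx":0,"dy":0,"dz":0,"turn":0},{"grip":0.3,"dx":0,"dy":0,"dz":0,"turn":0},{"grip":0.3,"dx":0,"dy":0,"dz":0,"turn":0},{"grip":0.3,"dx":0,"dy":0,"dz":0,"turn":0}], "grip_force": 4}}

```text
t: 8.15
tool_pos: [523.6, 122.9, 271.5]
tool_rot: [-3.125, 0.321, -0.0]
ft_force: [0.2, -0.6, -0.9]
finger_gap: 43.9
finger_force: 4.0
```

Emit:
{"api": "send_rows", "payload": {"motion": [{"grip":0.3,"dx":0,"dy":0,"dz":0,"turn":0},{"grip":0.3,"dx":0,"dy":0,"dz":0,"turn":0},{"grip":0.3,"dx":0,"dy":0,"dz":0,"turn":0},{"grip":0.3,"dx":0,"dy":0,"dz":0,"turn":0},{"grip":0.3,"dx":0,"dy":0,"dz":0,"turn":0}], "grip_force": 4}}

```text
t: 8.78
tool_pos: [523.7, 122.9, 271.5]
tool_rot: [-3.125, 0.321, 0.0]
ft_force: [0.0, 0.9, -1.4]
finger_gap: 44.3
finger_force: 4.0
```

Emit:
{"api": "send_rows", "payload": {"motion": [{"grip":0.3,"dx":0,"dy":0,"dz":0,"turn":0},{"grip":0.3,"dx":0,"dy":0,"dz":0,"turn":0},{"grip":0.3,"dx":0,"dy":0,"dz":0,"turn":0}], "grip_force": 50}}

```text
t: 9.15
tool_pos: [523.6, 122.9, 271.5]
tool_rot: [-3.125, 0.321, 0.0]
ft_force: [0.6, -0.2, -2.5]
finger_gap: 42.4
finger_force: 50.0
```

```bash
python3 look.py w5; python3 -c "
from h import *
import pickle
st=sense();s=snapshot('scene');pickle.dump((st,s),open('s5.pkl','wb'));save('s5.png',s['color'][60:260,200:400],3)"
```

```text
9.15 [523.62839992 122.90168194 271.51450229] yaw -11.714673685869665 z [-1.e-04  0.e+00 -1.e+00] gap 42.37052977203393 [ 0.62223584 -0.19187495 -2.50053533]
```

View pics/s5.png

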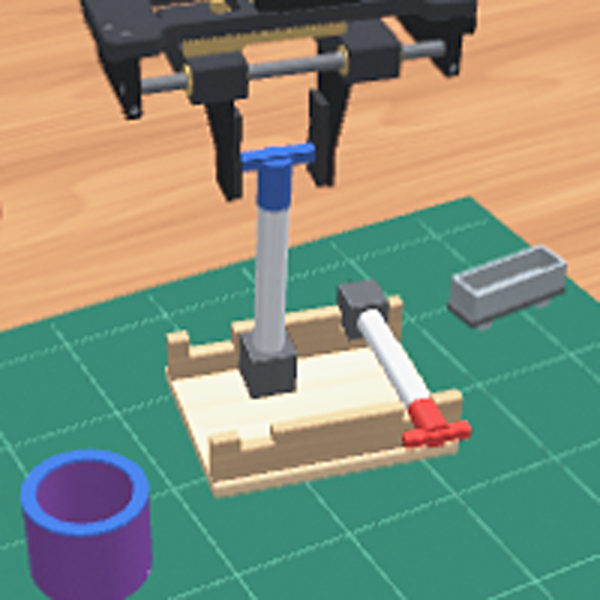

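The key hangs below the bar, with the bar at crop (277,157) and the foot at (268,365). I measure its plumbness and its position in the hand.

Run:
```python
from h import *
import pickle
st,s=pickle.load(open("s5.pkl","rb"));T=pose(s)
P=[]
for y in range(132,176,2):
    for x in (287,288,289,290,291,292): P.append(atd(s,T,x,y))
P=np.array(P);P=P[np.abs(P[:,0]-525)<40]
A=np.c_[P[:,2],np.ones(len(P))]
for i in(0,1):
    k,c=np.linalg.lstsq(A,P[:,i],rcond=None)[0];print("tilt deg",np.degrees(np.arctan(k)),"at bar z265",k*265+c,"at foot 105",k*105+c)
b=lambda x,y:(200+x/3-.33,60+y/3-.33)
for n,p in dict(bar=(277,157),barL=(241,160),barR=(314,151),shTop=(274,215),shBot=(269,345)).items():print(n,atd(s,T,*b(*p)))
# project expected plumb points
import itertools
Ti=np.linalg.inv(T)
def proj(p):
    c=(Ti@np.r_[p,1])[:3];q=cv2.projectPoints(np.array([[c[0],-c[1],-c[2]]]),np.zeros(3),np.zeros(3),s["K"],s["D"])[0][0,0];return ((q[0]-200+.33)*3,(q[1]-60+.33)*3)
X,Y=523.6,122.9
for dz in(0,30,50,120,160):print(dz,proj((X,Y,265.5-dz)))
```

```text
tilt deg 3.4758511569999397 at bar z265 530.1251628346266 at foot 105 520.406830431164
tilt deg -2.4517058800141767 at bar z265 115.8160840299463 at foot 105 122.66672012558493
bar [527.59317053 121.68168299 266.24671345]
barL [530.41013974  98.58920464 271.94976531]
barR [532.91626533 141.29256329 267.4333554 ]
shTop [526.77414641 120.75527921 229.9445451 ]
shBot [521.17058258 121.63301623 137.8591777 ]
0 (np.float64(275.41555670404887), np.float64(154.41435610784055))
30 (np.float64(274.7919951793856), np.float64(202.63324364202128))
50 (np.float64(274.38545562565304), np.float64(233.69628342402024))
120 (np.float64(273.0202935883541), np.float64(335.99211913867794))
160 (np.float64(272.27997556187955), np.float64(390.25137413048424))
```

Run:
```python
from h import *
import pickle
st,s=pickle.load(open("s5.pkl","rb"));T=pose(s)
st2,w=pickle.load(open("w5.pkl","rb"));Tw=pose(w,st2)
for nm,c,T0 in(("scene",s,T),("wrist",w,Tw)):
    vv,uu=np.nonzero(c["depth"]>0)
    und=cv2.undistortPoints(np.stack([uu,vv],1).astype(float)[:,None],c["K"],c["D"])[:,0]
    d=c["depth"][vv,uu].astype(float)
    P=T0[:3,3]+(np.c_[und[:,0],-und[:,1],-np.ones(len(d))]*d[:,None])@T0[:3,:3].T
    for lo,hi in((115,135),(145,165),(165,185),(185,205),(205,225),(225,245)):
        m=(np.hypot(P[:,0]-523,P[:,1]-122)<35)&(P[:,2]>lo)&(P[:,2]<hi)
        Q=P[m]
        if len(Q)<8: print(nm,lo,len(Q));continue
        # circle fit fixed r=9 (shank)
        from scipy.optimize import least_squares
        if lo>=145:
            f=least_squares(lambda p:np.hypot(Q[:,0]-p[0],Q[:,1]-p[1])-9,[523,122],loss="soft_l1").x
            print(nm,lo,len(Q),f.round(1))
        else: print(nm,"foot",len(Q),Q.min(0).round(1),Q.max(0).round(1))
```

```text
scene foot 209 [497.5 107.8 115.4] [532.7 139.6 135. ]
scene 145 86 [516.1 124.1]
scene 165 95 [517.5 124. ]
scene 185 104 [518.6 123.8]
scene 205 100 [520.2 123.5]
scene 225 110 [522.6 122.5]
wrist foot 523 [498.4 108.9 115. ] [530.5 141.  135. ]
wrist 145 111 [515.6 124.7]
wrist 165 142 [517.1 124.5]
wrist 185 180 [518.5 124.2]
wrist 205 231 [519.9 123.9]
wrist 225 301 [521.6 123.6]
```

Both cameras agree that the shank still leans about 4° (foot toward −x). I ease to 4 N again for longer.

Create tilt.py:
```python
from h import *
from scipy.optimize import least_squares
st=sense();X,Y,Z=st["tool_pos"];Z-=6
yaw=np.arctan2(*R.from_rotvec(st["tool_rot"]).as_matrix()[[1,0],0])
for nm in("scene","wrist"):
    c=snapshot(nm);T0=pose(c,st)
    vv,uu=np.nonzero(c["depth"]>0)
    und=cv2.undistortPoints(np.stack([uu,vv],1).astype(float)[:,None],c["K"],c["D"])[:,0]
    d=c["depth"][vv,uu].astype(float)
    P=T0[:3,3]+(np.c_[und[:,0],-und[:,1],-np.ones(len(d))]*d[:,None])@T0[:3,:3].T
    F=[]
    for h in range(40,120,20):
        Q=P[(np.hypot(P[:,0]-X,P[:,1]-Y)<30)&(np.abs(P[:,2]-Z+h)<10)]
        if len(Q)>20:
            F.append([h,*least_squares(lambda p:np.hypot(Q[:,0]-p[0],Q[:,1]-p[1])-9,[X,Y],loss="soft_l1").x])
    F=np.array(F)
    if len(F)<3: print(nm,"few");continue
    k=np.polyfit(F[:,0],F[:,1:],1);f=k[0]*160+k[1]-[X,Y];g=k[1]-[X,Y]
    u=np.array([np.cos(yaw),np.sin(yaw)]);v=np.array([-u[1],u[0]])
    print(nm,"tilt fwd/side deg",np.degrees(np.arctan([k[0]@u,k[0]@v])).round(2),"bar rel TCP xy",g.round(1),"foot",f.round(1))
print(st["t"],st["tool_pos"].round(1),"gap",st["finger_gap"],"F",st["finger_force"],st["ft_force"].round(1))
```

```text
(no output)
```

Emit:
{"api": "send_rows", "payload": {"motion": [{"grip":0.3,"dx":0,"dy":0,"dz":0,"turn":0},{"grip":0.3,"dx":0,"dy":0,"dz":0,"turn":0},{"grip":0.3,"dx":0,"dy":0,"dz":0,"turn":0},{"grip":0.3,"dx":0,"dy":0,"dz":0,"turn":0},{"grip":0.3,"dx":0,"dy":0,"dz":0,"turn":0}], "grip_force": 4}}

```text
t: 9.88
tool_pos: [523.6, 122.9, 271.5]
tool_rot: [3.125, -0.321, -0.0]
ft_force: [0.1, 0.4, -1.1]
finger_gap: 43.7
finger_force: 4.0
```

Emit:
{"api": "send_rows", "payload": {"motion": [{"grip":0.3,"dx":0,"dy":0,"dz":0,"turn":0},{"grip":0.3,"dx":0,"dy":0,"dz":0,"turn":0},{"grip":0.3,"dx":0,"dy":0,"dz":0,"turn":0},{"grip":0.3,"dx":0,"dy":0,"dz":0,"turn":0},{"grip":0.3,"dx":0,"dy":0,"dz":0,"turn":0}], "grip_force": 4}}

```text
t: 10.5
tool_pos: [523.6, 122.9, 271.5]
tool_rot: [3.125, -0.321, -0.0]
ft_force: [-0.1, -0.3, -2.1]
finger_gap: 43.7
finger_force: 4.0
```

```bash
python3 tilt.py
```

```text
scene tilt fwd/side deg [-3.49  0.07] bar rel TCP xy [ 0.5 -0.5] foot [-9.   1.7]
wrist tilt fwd/side deg [-3.35  0.03] bar rel TCP xy [-0.2  0.2] foot [-9.4  2.2]
10.5 [523.6 122.9 271.5] gap 43.714672447443554 F 4.000010713934898 [-0.1 -0.3 -2.1]
```

It still leans 3.4°, held by stiction at 4 N. I add a few tiny back-and-forth moves along the swing direction to work it down.

Emit:
{"api": "send_rows", "payload": {"motion": [{"grip":0.3,"dx":-0.3,"dy":0,"dz":0,"turn":0},{"grip":0.3,"dx":0.3,"dy":0,"dz":0,"turn":0},{"grip":0.3,"dx":-0.3,"dy":0,"dz":0,"turn":0},{"grip":0.3,"dx":0.3,"dy":0,"dz":0,"turn":0},{"grip":0.3,"dx":0,"dy":0,"dz":0,"turn":0}], "grip_force": 4}}

```text
t: 11.22
tool_pos: [523.8, 122.8, 271.5]
tool_rot: [3.125, -0.321, 0.0]
ft_force: [0.2, 0.1, -2.3]
finger_gap: 44.1
finger_force: 4.0
```

Emit:
{"api": "send_rows", "payload": {"motion": [{"grip":0.3,"dx":0,"dy":0,"dz":0,"turn":0},{"grip":0.3,"dx":0,"dy":0,"dz":0,"turn":0},{"grip":0.3,"dx":0,"dy":0,"dz":0,"turn":0}], "grip_force": 4}}

```text
t: 11.6
tool_pos: [523.6, 122.9, 271.5]
tool_rot: [3.125, -0.321, 0.0]
ft_force: [-0.8, -0.0, -2.3]
finger_gap: 43.8
finger_force: 4.0
```

```bash
python3 tilt.py
```

```text
scene tilt fwd/side deg [-0.57  0.09] bar rel TCP xy [ 0.1 -0.4] foot [-1.4  0.1]
wrist tilt fwd/side deg [-0.96  0.02] bar rel TCP xy [-0.3  0.3] foot [-2.9  0.9]
11.6 [523.6 122.9 271.5] gap 43.84576445098127 F 3.999931588768959 [-0.8 -0.  -2.3]
```

The key is plumb to within 1°. I grip firmly and carry it over the dark blue-ringed socket.

Emit:
{"api": "send_rows", "payload": {"motion": [{"grip":0.3,"dx":0,"dy":0,"dz":0,"turn":0},{"grip":0.3,"dx":0,"dy":0,"dz":0,"turn":0},{"grip":0.3,"dx":0,"dy":0,"dz":0,"turn":0},{"grip":0.3,"dx":0,"dy":0,"dz":0,"turn":0}], "grip_force": 50}}

```text
t: 12.2
tool_pos: [523.6, 122.9, 271.6]
tool_rot: [-3.125, 0.321, -0.0]
ft_force: [0.1, 1.0, -2.1]
finger_gap: 42.2
finger_force: 50.0
```

Emit:
{"api": "send_rows", "payload": {"motion": [{"grip":0.3,"dx":0.2,"dy":1,"dz":0,"turn":0},{"grip":0.3,"dx":0.4,"dy":2,"dz":0,"turn":0},{"grip":0.3,"dx":0.6,"dy":3,"dz":0,"turn":0},{"grip":0.3,"dx":0.6,"dy":3,"dz":0,"turn":0},{"grip":0.3,"dx":0.5,"dy":3,"dz":0,"turn":0}]}}

```text
t: 12.82
tool_pos: [521.6, -0.9, 271.6]
tool_rot: [3.125, -0.321, 0.0]
ft_force: [-0.0, 0.1, -1.6]
finger_gap: 42.2
finger_force: 50.0
```

Emit:
{"api": "send_rows", "payload": {"motion": [{"grip":0.3,"dx":0.6,"dy":3,"dz":0,"turn":0},{"grip":0.3,"dx":0.6,"dy":3,"dz":0,"turn":0},{"grip":0.3,"dx":0.4,"dy":2.5,"dz":0,"turn":0},{"grip":0.3,"dx":0.3,"dy":1.4,"dz":0,"turn":0},{"grip":0.3,"dx":0.1,"dy":0.5,"dz":0,"turn":0}]}}

```text
t: 13.45
tool_pos: [520.2, -105.9, 271.5]
tool_rot: [-3.125, 0.322, 0.0]
ft_force: [0.1, 0.5, -1.7]
finger_gap: 42.4
finger_force: 50.0
```

Emit:
{"api": "send_rows", "payload": {"motion": [{"grip":0.3,"dx":0,"dy":0,"dz":0,"turn":0},{"grip":0.3,"dx":0,"dy":0,"dz":0,"turn":0},{"grip":0.3,"dx":0,"dy":0,"dz":0,"turn":0}]}}

```text
t: 13.82
tool_pos: [520.3, -104.5, 271.6]
tool_rot: [-3.125, 0.319, -0.0]
ft_force: [0.7, 0.0, -1.1]
finger_gap: 42.7
finger_force: 50.0
```

```bash
python3 tilt.py
python3 - <<'E'
from h import *
st=sense();s=snapshot("scene");w=snapshot("wrist")
save("s6.png",np.hstack([cv2.resize(s["color"][60:310,50:300],(390,390)),cv2.resize(w["color"][60:310,150:400],(390,390))]))
T=pose(s);X,Y,Z=st["tool_pos"];Z-=6
# bar top height: blue pixels near the TCP
hsv=cv2.cvtColor(s["color"],cv2.COLOR_RGB2HSV);v,u=np.nonzero((hsv[...,0]>103)&(hsv[...,0]<125)&(hsv[...,1]>140))
P=np.array([atd(s,T,x,y) for x,y in zip(u,v)]);P=P[(np.abs(P-[X,Y,Z])<35).all(1)]
print("bar blue z pct",np.percentile(P[:,2],[5,50,95]),"TCPz-6",Z,len(P))
Q=np.array([atd(s,T,x,y) for x,y in zip(u,v)]);Q=Q[(np.hypot(Q[:,0]-519,Q[:,1]+105)<42)&(Q[:,2]<70)&(Q[:,2]>54)];
print("socket from scene", len(Q),(Q.min(0)+Q.max(0))/2)
E
```

```text
scene tilt fwd/side deg [-0.83  0.55] bar rel TCP xy [ 1.1 -0.8] foot [-0.9  1.1]
wrist tilt fwd/side deg [-0.24  0.01] bar rel TCP xy [-0.3  0.3] foot [-1.   0.5]
13.825 [ 520.3 -104.5  271.6] gap 42.66863967789565 F 49.999587535858154 [ 0.7  0.  -1.1]
bar blue z pct [239.93160799 262.75530802 268.24723836] TCPz-6 265.5720943524856 360
socket from scene 446 [ 521.56407128 -104.90354461   61.46030391]
```

View pics/s6.png

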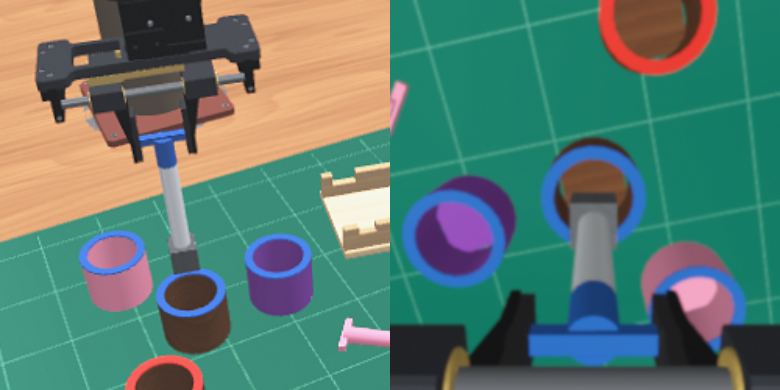

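The key hangs over the dark socket: in the left panel the foot is at (184,256) above the rim at (193,298). I lower it straight down.

Emit:
{"api": "send_rows", "payload": {"motion": [{"grip":0.3,"dx":0,"dy":0.05,"dz":1,"turn":0},{"grip":0.3,"dx":0,"dy":0,"dz":2,"turn":0},{"grip":0.3,"dx":0,"dy":0,"dz":2,"turn":0},{"grip":0.3,"dx":0,"dy":0,"dz":1,"turn":0},{"grip":0.3,"dx":0,"dy":0,"dz":0,"turn":0}]}}

```text
t: 14.65
tool_pos: [519.5, -105.5, 210.5]
tool_rot: [-3.125, 0.321, 0.003]
ft_force: [-0.0, 0.3, -0.2]
finger_gap: 42.3
finger_force: 50.0
```

Emit:
{"api": "send_rows", "payload": {"motion": [{"grip":0.3,"dx":0,"dy":0,"dz":1,"turn":0},{"grip":0.3,"dx":0,"dy":0,"dz":1,"turn":0},{"grip":0.3,"dx":0,"dy":0,"dz":0.7,"turn":0},{"grip":0.3,"dx":0,"dy":0,"dz":0.3,"turn":0},{"grip":0.3,"dx":0,"dy":0,"dz":0,"turn":0}]}}

```text
t: 15.28
tool_pos: [520.1, -105.6, 181.3]
tool_rot: [-3.125, 0.321, 0.001]
ft_force: [-0.4, -0.4, -1.0]
finger_gap: 42.4
finger_force: 50.0
```

```bash
python3 -c "
from h import *
s=sense();print(s['tool_pos'],s['ft_force'],s['torque'])"
```

```text
[ 520.06260721 -105.63896082  181.32228612] [-0.42660058 -0.37479151 -0.95234036] [-0.01424367  0.05166378 -0.02874224]
```

Emit:
{"api": "send_rows", "payload": {"motion": [{"grip":0.3,"dx":0,"dy":0,"dz":0.15,"turn":0},{"grip":0.3,"dx":0,"dy":0,"dz":0.15,"turn":0},{"grip":0.3,"dx":0,"dy":0,"dz":0.15,"turn":0},{"grip":0.3,"dx":0,"dy":0,"dz":0,"turn":0},{"grip":0.3,"dx":0,"dy":0,"dz":0,"turn":0}]}}

```text
t: 15.9
tool_pos: [520.2, -105.7, 177.1]
tool_rot: [-3.125, 0.321, -0.0]
ft_force: [-1.5, -1.1, -1.6]
finger_gap: 42.3
finger_force: 50.0
```

Emit:
{"api": "send_rows", "payload": {"motion": [{"grip":0.3,"dx":0,"dy":0,"dz":0.1,"turn":0},{"grip":0.3,"dx":0,"dy":0,"dz":0,"turn":0},{"grip":0.3,"dx":0,"dy":0,"dz":0,"turn":0}]}}

```text
t: 16.27
tool_pos: [520.6, -105.8, 176.7]
tool_rot: [3.125, -0.321, 0.002]
ft_force: [0.1, 0.6, 3.5]
finger_gap: 42.3
finger_force: 50.0
```

Emit:
{"api": "send_rows", "payload": {"motion": [{"grip":0.3,"dx":0,"dy":0,"dz":0.1,"turn":0},{"grip":0.3,"dx":0,"dy":0,"dz":0,"turn":0},{"grip":0.3,"dx":0,"dy":0,"dz":0,"turn":0}]}}

```text
t: 16.65
tool_pos: [521.3, -106.0, 176.7]
tool_rot: [3.125, -0.32, 0.005]
ft_force: [-0.5, 0.7, 8.0]
finger_gap: 42.5
finger_force: 50.0
```

There is floor contact, with 8 N upward. I ease the grip so the foot settles flat, then open gently.

Emit:
{"api": "send_rows", "payload": {"motion": [{"grip":0.3,"dx":0,"dy":0,"dz":-0.05,"turn":0},{"grip":0.3,"dx":0,"dy":0,"dz":0,"turn":0},{"grip":0.3,"dx":0,"dy":0,"dz":0,"turn":0},{"grip":0.3,"dx":0,"dy":0,"dz":0,"turn":0}], "grip_force": 4}}

```text
t: 17.15
tool_pos: [520.7, -105.8, 176.4]
tool_rot: [3.125, -0.321, 0.002]
ft_force: [-0.5, 0.3, 6.2]
finger_gap: 44.0
finger_force: 4.0
```

Emit:
{"api": "send_rows", "payload": {"motion": [{"grip":0.3,"dx":0,"dy":0,"dz":0,"turn":0},{"grip":0.3,"dx":0,"dy":0,"dz":0,"turn":0},{"grip":0.3,"dx":0,"dy":0,"dz":0,"turn":0},{"grip":0.3,"dx":0,"dy":0,"dz":0,"turn":0}], "grip_force": 3}}

```text
t: 17.65
tool_pos: [520.3, -105.7, 175.6]
tool_rot: [3.125, -0.321, 0.0]
ft_force: [0.4, -0.6, 4.7]
finger_gap: 43.7
finger_force: 3.0
```

```bash
python3 tilt.py
```

```text
scene tilt fwd/side deg [ 0.21 -0.22] bar rel TCP xy [-0.1  0.5] foot [ 0.3 -0.2]
wrist tilt fwd/side deg [12.69 -7.09] bar rel TCP xy [-11.    9.3] foot [ 20.2 -17.5]
17.65 [ 520.3 -105.7  175.6] gap 43.73380261660171 F 3.0002366309054196 [ 0.4 -0.6  4.7]
```

Emit:
{"api": "send_rows", "payload": {"motion": [{"grip":0.55,"dx":0,"dy":0,"dz":0,"turn":0},{"grip":0.6,"dx":0,"dy":0,"dz":0,"turn":0},{"grip":0.7,"dx":0,"dy":0,"dz":0,"turn":0},{"grip":0.9,"dx":0,"dy":0,"dz":0,"turn":0},{"grip":1,"dx":0,"dy":0,"dz":0,"turn":0}]}}

```text
t: 18.38
tool_pos: [520.1, -105.6, 175.5]
tool_rot: [-3.125, 0.32, 0.0]
ft_force: [-0.1, -0.3, 0.3]
finger_gap: 73.4
finger_force: 0.0
```

Emit:
{"api": "send_rows", "payload": {"motion": [{"grip":1,"dx":0,"dy":0,"dz":0,"turn":0},{"grip":1,"dx":0,"dy":0,"dz":0,"turn":0},{"grip":1,"dx":0,"dy":0,"dz":0,"turn":0}]}}

```text
t: 18.75
tool_pos: [520.2, -105.7, 175.6]
tool_rot: [-3.125, 0.321, -0.0]
ft_force: [-0.2, -0.3, 0.7]
finger_gap: 86.9
finger_force: 0.0
```

Emit:
{"api": "send_rows", "payload": {"motion": [{"grip":1,"dx":0,"dy":0,"dz":-1,"turn":0},{"grip":1,"dx":0,"dy":0,"dz":-3,"turn":0},{"grip":1,"dx":0,"dy":0,"dz":-5,"turn":0},{"grip":1,"dx":0,"dy":0,"dz":-3,"turn":0},{"grip":1,"dx":0,"dy":0,"dz":0,"turn":0}]}}

```text
t: 19.38
tool_pos: [521.8, -106.2, 299.6]
tool_rot: [3.124, -0.32, 0.011]
ft_force: [1.1, 0.4, 0.0]
finger_gap: 87.1
finger_force: 0.0
```

Run:
```python
from h import *
st=sense();s=snapshot("scene");w=snapshot("wrist")
save("s7.png",np.hstack([cv2.resize(s["color"][80:330,100:350],(390,390)),cv2.resize(w["color"][60:400,100:440],(390,390))]))
print(st["tool_pos"],st["ft_force"],st["finger_gap"])
T=pose(s);hsv=cv2.cvtColor(s["color"],cv2.COLOR_RGB2HSV);v,u=np.nonzero((hsv[...,0]>103)&(hsv[...,0]<125)&(hsv[...,1]>140))
P=np.array([atd(s,T,x,y) for x,y in zip(u,v)]);P=P[(P[:,2]>110)&(P[:,2]<200)];print(len(P),np.median(P,0),P.min(0),P.max(0))
```

```text
[ 521.80548878 -106.21526931  299.61104071] [1.12657065 0.40143459 0.02137962] 87.06633931420419
466 [ 523.23767187 -111.82691204  168.96641694] [-397.02766729 -310.99788127  110.47642475] [532.68655153 -84.22085316 199.88435726]
```

View pics/s7.png

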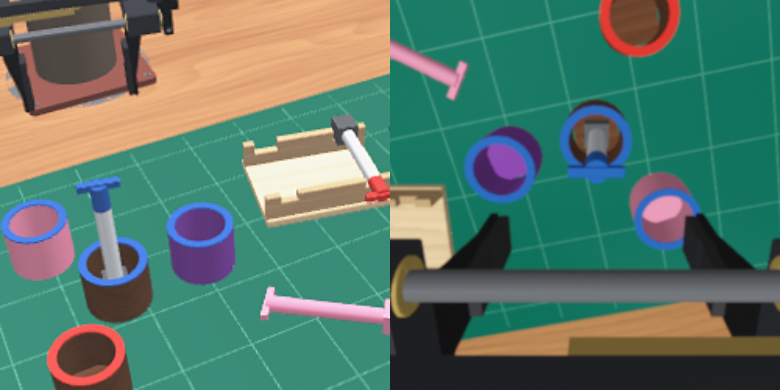

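The key stands in the dark blue-ringed socket with its bar at (97,185) and its height at about 168 mm. The red key lies in the cradle, and the gripper is clear.

Emit:
{"api": "send_rows", "payload": {"motion": [{"grip":1,"dx":0,"dy":0,"dz":0,"turn":0},{"grip":1,"dx":0,"dy":0,"dz":0,"turn":0},{"grip":1,"dx":0,"dy":0,"dz":0,"turn":0},{"grip":1,"dx":0,"dy":0,"dz":0,"turn":0}]}}

```text
t: 19.98
tool_pos: [520.1, -105.6, 295.2]
tool_rot: [-3.125, 0.321, 0.001]
ft_force: [0.5, -0.4, 0.5]
finger_gap: 87.0
finger_force: 0.0
```

```bash
python3 -c "
from bench import *
print(close_job())"
```

```text
the job is handed in; nothing more can be done
None
```

The blue key stands upright at the bottom of the blue-ringed dark wood socket with the gripper clear, the red key is still in the cradle, and I handed the job in at about 20 s; no verdict was returned.

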